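# Shim the rocking bench scale

## Robot

A 6-joint arm with a two-finger parallel gripper is mounted at the origin on the work surface. World frame = base frame: x ahead of the robot, y to its left, z up, the work surface at z = 0. Lengths are in mm, angles in rad, forces in N, time in s.
With the tool pointing down it reaches from about 300 to 850 mm from the base axis. Payload 4.2 kg.
Tool frame: the origin (TCP) lies on the front face of the gripper's body, between the roots of the fingers; the fingertips stand 78 mm ahead of it and the grasp point (between the pads) lies 60 mm ahead of it; y points along the fingers, z is the direction in which the jaws open and shut, and the axes are right-handed (so a half turn about y gives the same grasp; the last joint's range is limited). The gripper opens to 91 mm and grips with 3 to 60 N. Pads are 32 mm wide; open, the fingers measure 118 mm over their backs; the gripper's body (76 mm by 178 mm) begins 60 mm behind the grasp point.
Start: joints at [1.2, 0.32, 1.565, -0, 1.257, -0.02], TCP at [197.599, 539.99, 292.276] pointing down, gripper open.
Joint ranges: [-3.11, 3.11], [-0.84, 2.01], [0.21, 2.61], [-1.34, 4.49], [0.05, 2.63], [-2.56, 2.56]. Speed limits (rad/s): [2.57, 2.57, 3.14, 3.14, 3.14, 3.14].

## Interface

Orientations are given as a unit quaternion [x, y, z, w].
In Python, from bench import robot, vision, job_done gives the robot as it stands.
- The arm moves only by the tool servo_tool, never from a script. Its argument "rows" is a list of rows, each an object of numbers: "dx", "dy", "dz": the shift along the tool's x, y, z in m; "rx", "ry", "rz": the turn, a rotation vector about the tool's x, y, z in rad. A call has 1 to 12 rows; each row is the pose to reach, as a shift and turn from the pose commanded when the call began, along the tool's axes at that moment; what a row does not reach only later rows make up. A row lasts 1/8 s, in which the tool goes at most 62.5 mm and 10.7 degrees, less where a joint would pass 70% of its speed; a pose out of reach is approached as far as the arm can. A call with a gripper value outside its range is refused whole. "jaw" is the finger opening in m, from 0 to 0.0912, set as the call begins (left out, the last holds). The fingers move at their own pace and stop on an object; "squeeze" is the grip in N (left out, the last holds). Time passes only in rows, so rows that repeat a pose let the fingers close. It gives the time, the measured TCP pose, the force and the opening at its end, in the units of the state.
- robot.get_state(): the state, without advancing time (a new reading comes with each control period).
- vision.snapshot(name): name is "side" or "top"; returns a dict with "color" (400x640x3 uint8, blue, green, red), "z_map" (400x640 float32, mm along the optical axis (not along the pixel's ray), 0 where there is no reading), "intrinsics" (3x3 intrinsics, pixels), "T" (4x4, takes a point from camera to world coordinates). Camera axes: x right, y down, z forward; pixel columns grow to the right and rows downward; lengths in mm; the calibration is good to about 2 mm. A picture is of the moment at which its call begins.
- job_done(): hands the job in, once; it reports no verdict.
Trained networks look in the newest picture that a camera, given by its name, has taken for a name from the list of things; names that differ only in an ending like _2 or _b are one class to them, and where a whole thing is asked for, a point or a joint stands for the part that bears it (a point fixed in the world has none). Each returns a list of dicts, best first, with "p" (0 to 1); they miss things now and then, are a little off and sometimes report something else, mostly with a low value. They report only what shows in the picture. A call takes as long as a camera call.
- vision.find_in(camera, thing): "box" ([centre column, centre row, width, height] in pixels, round what is visible of it).
- vision.place_of(camera, thing): "xy" ([column, row] in pixels: a listed point, or the origin of a listed thing).
The state is a dict: "clock": time; "joint_pos": joint angles; "joint_velocities": joint speeds; "joint_torque": joint torques, N m; "tcp_pos": TCP position; "tool_rot": TCP orientation; "wrist_force": force on the tool from outside, world axes, zero at the start; "torque": the same for the moment, N m; "gripper_width": opening from 0.0 (shut) to 1.0 (fully open).
Only numpy, scipy, OpenCV 4.12 (cv2) and the standard library are available. Lean on these libraries where they do the work, as an engineer would, in place of code of your own. Each camera call takes 0.05 s, during which the arm holds its last target. There are 200 camera calls.

## Task

The dosing scale rocks because its far-left foot hangs clear of the bench. With your fingertips only, push the wooden wedge along the bench, thin end first, under that foot until it is snug and the rocking stops, without jacking the scale up or shoving it along; then press down on the pan over that corner with about a kilogram's weight to prove that it no longer dips, and come clear. Do not lift or tip the wedge or the scale, and leave the other things alone.

Things in the scene. Friction and masses are not known exactly. Their poses are not given: they have to be found in the camera images.
- scale: Grey bench scale, loose, 2.7 to 3.7 kg. Housing 240 (x) by 260 (y) mm, underside 20 mm and top 50 mm over the bench; a 56 mm deep display console on its -x side, towards the robot. Four round black feet at x = +-90, y = +-105 mm: it rests level on three, the fourth (+90, +105, far left) hangs 6 to 9 mm clear. Origin: mid-housing, at bench height; z up.
- hanging_foot (a point): Centre of the underside of the hanging foot (26 mm wide pad with a 12 mm flat below); its height is the gap to fill. The housing's edge is 25 mm outside it on the left (scale +y), the side from which the wedge comes.
- pan_corner (a point): Point on top of the flat rigid steel pan (222 by 246 mm, top 62 mm over the bench) above the hanging foot, 30 mm in from the pan's far edge and 28 mm from its left edge: press here. Unshimmed, 3 to 6 N tips the scale until the foot meets the bench; it comes back when let go.
- wedge: Wooden wedge flat on the bench, left of the scale, 100 long (x), 40 wide (y), 35 g; 2 mm thick at the thin end (+x), 15 mm at the upright thick end (-x). Origin: centre of its underside, x to the thin end. It starts 100 to 155 mm from the foot, roughly aimed. It slides freely until it meets the foot, stays where it is left, and is snug at 2 to 6 N of push; beyond about 8 N the scale is shoved.
- bottle: White cleaner bottle, 68 mm wide, 190 mm tall, to the right of the scale; to be left alone. Origin: centre of its underside.
- jar: Glass jar of shoe cream with a dark lid, 60 mm wide, 48 mm tall; to be left alone. Origin: centre of its underside.
- beaker: Clear open dosing beaker, 66 mm wide, 70 mm tall; to be left alone. Origin: centre of its underside.
- brush: Wooden shoe brush lying on its bristles, 170 by 52 mm, 44 mm tall; to be left alone. Origin: centre of its underside, x along it.

How it is judged:
By the outcome, as a careful person would: the job done as asked, in the order asked, and still so for the second after the job is handed in, with the robot touching nothing.
It also fails if it takes over 72 s, if anything falls off the work surface, if the arm or the gripper's body presses on something with over 40 N, if the wrist force passes 120 N, or if a joint passes its speed limit or range.

## Working session

There is one attempt and no reset: what is moved stays moved. The work goes in short steps, Python scripts to look and compute and a tool call to move; the robot and the scene stay as the last step left them, time stands still between calls to the robot, and variables do not carry over. Pictures are saved under pics/ and viewed, about 8 in all and at most 12, crops included, and the job is handed in when it is done.

Besides the shell and the picture viewer there is one more tool, called as a command line: name --argument value ..., lists and objects as JSON in quotes. servo_tool: Moves the arm, as the interface text tells. Its arguments: {"type":"object","properties":{"rows":{"type":"array","items":{"type":"object","properties":{"dx":{"type":"number"},"dy":{"type":"number"},"dz":{"type":"number"},"rx":{"type":"number"},"ry":{"type":"number"},"rz":{"type":"number"}}}},"jaw":{"type":"number"},"squeeze":{"type":"number"}},"required":["rows"]}

```bash
mkdir -p pics; ls; cat > h.py <<'E'
import numpy as np, cv2
from bench import robot, vision, job_done
def world(s,uv,z=None,zplane=None):
    K,T=s["intrinsics"],s["T"]; r=np.linalg.inv(K)@np.array([uv[0],uv[1],1.0])
    if zplane is not None:
        d=T[:3,:3]@r; o=T[:3,3]; return o+d*(zplane-o[2])/d[2]
    return T[:3,:3]@(r*z)+T[:3,3]
def cloud(s):
    v,u=np.mgrid[:400,:640]; r=np.stack([u,v,np.ones_like(u)],-1)@np.linalg.inv(s["intrinsics"]).T
    P=(r*s["z_map"][...,None])@s["T"][:3,:3].T+s["T"][:3,3]; P[s["z_map"]==0]=np.nan; return P
E
python3 - <<'E'
from h import *
np.set_printoptions(precision=1,suppress=True)
st=robot.get_state(); print(st)
for c in ("top","side"):
    s=vision.snapshot(c); cv2.imwrite(f"pics/{c}0.png",s["color"]); print(c,s["T"],s["intrinsics"][0])
    P=cloud(s)
    for t,z in (("scale",0),("hanging_foot",7.5),("pan_corner",62),("wedge",0)):
        for d in vision.place_of(c,t)[:2]:
            print(c,t,round(d["p"],2),np.array(d["xy"]),world(s,d["xy"],zplane=z))
        for d in vision.find_in(c,t)[:1]: print("  box",np.array(d["box"]),d["p"])
E
```

```text
pics
{'clock': 0.0, 'joint_pos': array([ 1.2,  0.3,  1.6, -0. ,  1.3, -0. ]), 'joint_velocities': array([-0., -0.,  0.,  0.,  0.,  0.]), 'joint_torque': array([  0. , -41.2, -23.2,   0.1,   0. ,  -0. ]), 'tcp_pos': array([197.5, 539.6, 291.4]), 'tool_rot': array([ 0.7, -0.1,  0.1, -0.7]), 'wrist_force': array([ 0.2, -0.4,  0.9]), 'torque': array([-0.,  0., -0.]), 'gripper_width': 1.0040347167565715}
top [[   0.    -1.     0.1  359.7]
 [  -1.    -0.     0.    -1.8]
 [  -0.    -0.1   -1.  1696.6]
 [   0.     0.     0.     1. ]] [496.5   0.  321.8]
top scale 0.55 [326.7 222.7] [472.8 -11.4   0. ]
  box [324.5 234.2  95.3  99.1] 0.9
top pan_corner 0.63 [303.6 195.3] [558.   67.5  62. ]
  box [325.5 234.5  94.3 106. ] 0.69
top wedge 0.81 [267.4 195.2] [563.1 194.8   0. ]
top wedge 0.58 [324.  223.2] [470.9  -2.2   0. ]
  box [269.2 192.2  32.6  21.7] 0.76
side [[   0.8   -0.3    0.5   36.3]
 [  -0.6   -0.4    0.7 -744.1]
 [   0.    -0.8   -0.5  626.5]
 [   0.     0.     0.     1. ]] [374.9   0.  318.3]
side scale 0.5 [291.9 179.8] [584.6 207.8   0. ]
  box [289.  222.2 135.2  87.6] 0.97
side hanging_foot 0.38 [290.8 180.6] [572.2 193.9   7.5]
side pan_corner 0.94 [310.9 183.2] [567.1  64.8  62. ]
  box [289.  223.6 135.8  84.8] 0.79
side wedge 0.55 [292.  180.9] [581.  201.3   0. ]
  box [289.8 176.2  20.3   9.3] 0.53
```

```bash
python3 - <<'E'
import cv2,numpy as np
a=cv2.imread("pics/top0.png")[130:330,200:440]; b=cv2.imread("pics/side0.png")[120:320,180:420]
cv2.imwrite("pics/v1.png",np.vstack([cv2.resize(a,(720,600),interpolation=cv2.INTER_CUBIC)]))
cv2.imwrite("pics/v2.png",cv2.resize(b,(720,600),interpolation=cv2.INTER_CUBIC))
E
```

```text
(no output)
```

View pics/v1.png

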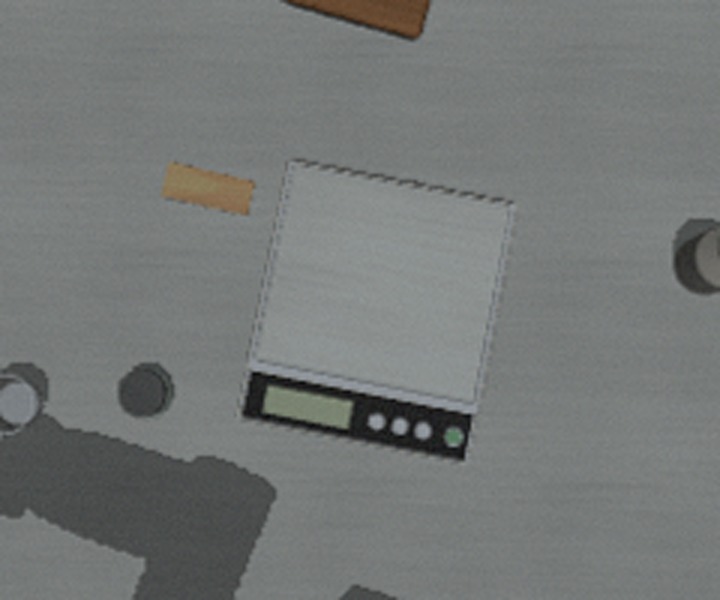

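View pics/v2.png

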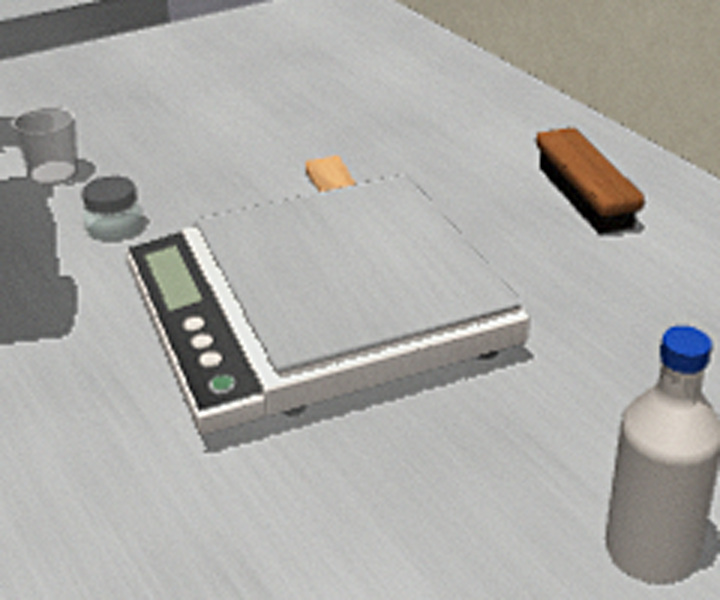

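The top view shows the wedge at about (208,189) in the crop, left of the scale, with its thin end to the right. The scale is yawed about -10°. The jar is at (146,390) and the beaker at (20,400). The side view shows the same layout, with the wedge partly hidden behind the scale. Next I'll fit the pan and wedge outlines.

```bash
cat >> h.py <<'E'
def wedge_fit(s):
    hsv=cv2.cvtColor(s["color"],cv2.COLOR_BGR2HSV); m=((hsv[...,0]>8)&(hsv[...,0]<25)&(hsv[...,1]>80)).astype(np.uint8)
    m[:, :230]=0; m[:165]=0; m[240:]=0; m[:,330:]=0
    v,u=np.nonzero(m); q=np.array([world(s,(a,b),zplane=6)[:2] for a,b in zip(u,v)],np.float32)
    return cv2.minAreaRect(q),q
E
python3 - <<'E'
from h import *
np.set_printoptions(precision=1,suppress=True)
s=vision.snapshot("top"); P=cloud(s)
r,q=wedge_fit(s); print("wedge",r,len(q)); print(cv2.boxPoints(r), q.mean(0))
c=q.mean(0);w,V=np.linalg.eigh(np.cov(q.T)); print("pca",V[:,1],np.sqrt(w*12))
reg=(P[...,0]>300)&(P[...,0]<660)&(P[...,1]>-200)&(P[...,1]<160)
print("bench z",np.nanmedian(P[...,2][reg&(P[...,2]<20)]))
for lo,hi in((35,90),(57,90)):
    m=reg&(P[...,2]>lo)&(P[...,2]<hi)
    n,l,st,_=cv2.connectedComponentsWithStats(m.astype(np.uint8)); k=1+np.argmax(st[1:,4]); pts=P[l==k]
    rr=cv2.minAreaRect(pts[:,:2].astype(np.float32)); print(lo,rr,np.median(pts[:,2])); print(cv2.boxPoints(rr),st[k])
for t in("jar","beaker","brush"):
    for d in vision.place_of("top",t)[:1]: print(t,d["p"],world(s,d["xy"],zplane=0))
E
```

```text
wedge ((572.5673828125, 188.4504852294922), (98.52720642089844, 38.56560516357422), 78.18680572509766) 313
[[543.6 144.2]
 [581.4 136.3]
 [601.5 232.7]
 [563.8 240.6]] [572.3 189.1]
pca [0.2 1. ] [37.9 98.6]
bench z 0.09857109931215291
35 ((435.4444580078125, -6.825103759765625), (260.3490905761719, 294.4212951660156), 80.22746276855469) 60.4847411523175
[[ 268.3 -110.1]
 [ 558.4 -160.1]
 [ 602.6   96.5]
 [ 312.5  146.4]] [ 279  183   93   93 6614]
57 ((465.10888671875, -10.552291870117188), (251.0467071533203, 227.85037231445312), 79.00519561767578) 62.48226061412788
[[ 329.3 -112. ]
 [ 553.  -155.5]
 [ 600.9   90.9]
 [ 377.2  134.4]] [ 284  185   86   81 4515]
jar 0.84 [340.4 250.2   0. ]
beaker 0.75 [331.9 389.4   0. ]
brush 0.68 [785.6  34.7   0. ]
```

```bash
python3 - <<'E'
from h import *
from scipy.spatial.transform import Rotation as R
np.set_printoptions(precision=3,suppress=True)
M=R.from_quat(robot.get_state()["tool_rot"]).as_matrix(); print(M)
E
```

```text
[[ 0.939  0.     0.344]
 [-0.344  0.     0.939]
 [ 0.    -1.     0.   ]]
```

servo_tool --jaw 0.0 --squeeze 10 --rows '[{"dx": 0.047,"dz": -0.022,"ry": -0.02},{"dx": 0.094,"dz": -0.044,"ry": -0.04},{"dx": 0.141,"dz": -0.066,"ry": -0.06},{"dx": 0.188,"dz": -0.088,"ry": -0.08},{"dx": 0.235,"dz": -0.11,"ry": -0.1},{"dx": 0.282,"dz": -0.132,"ry": -0.12},{"dx": 0.329,"dz": -0.154,"ry": -0.14},{"dx": 0.376,"dz": -0.176,"ry": -0.157},{"dx": 0.421,"dz": -0.196,"ry": -0.157},{"dx": 0.421,"dy": 0.06,"dz": -0.196,"ry": -0.157},{"dx": 0.421,"dy": 0.12,"dz": -0.196,"ry": -0.157},{"dx": 0.421,"dy": 0.17,"dz": -0.196,"ry": -0.157}]'

```text
invalid input at $.rows[0]: expected keys dx, dy, dz, rx, ry, rz
```

servo_tool --jaw 0.0 --squeeze 10 --rows '[{"dx": 0.047,"dy": 0,"dz": -0.022,"rx": 0,"ry": -0.02,"rz": 0},{"dx": 0.094,"dy": 0,"dz": -0.044,"rx": 0,"ry": -0.04,"rz": 0},{"dx": 0.141,"dy": 0,"dz": -0.066,"rx": 0,"ry": -0.06,"rz": 0},{"dx": 0.188,"dy": 0,"dz": -0.088,"rx": 0,"ry": -0.08,"rz": 0},{"dx": 0.235,"dy": 0,"dz": -0.11,"rx": 0,"ry": -0.1,"rz": 0},{"dx": 0.282,"dy": 0,"dz": -0.132,"rx": 0,"ry": -0.12,"rz": 0},{"dx": 0.329,"dy": 0,"dz": -0.154,"rx": 0,"ry": -0.14,"rz": 0},{"dx": 0.376,"dy": 0,"dz": -0.176,"rx": 0,"ry": -0.157,"rz": 0},{"dx": 0.421,"dy": 0,"dz": -0.196,"rx": 0,"ry": -0.157,"rz": 0},{"dx": 0.421,"dy": 0.06,"dz": -0.196,"rx": 0,"ry": -0.157,"rz": 0},{"dx": 0.421,"dy": 0.12,"dz": -0.196,"rx": 0,"ry": -0.157,"rz": 0},{"dx": 0.421,"dy": 0.17,"dz": -0.196,"rx": 0,"ry": -0.157,"rz": 0}]'

```text
clock: 2.6
tcp_pos: [525.3, 210.8, 120.3]
tool_rot: [0.704, -0.069, 0.068, -0.704]
wrist_force: [0.3, 0.4, -0.2]
gripper_width: 0.003
```

servo_tool --rows '[{"dx": 0,"dy": 0.02,"dz": 0,"rx": 0,"ry": 0,"rz": 0},{"dx": 0,"dy": 0.038,"dz": 0,"rx": 0,"ry": 0,"rz": 0},{"dx": 0,"dy": 0.038,"dz": 0,"rx": 0,"ry": 0,"rz": 0},{"dx": 0.006,"dy": 0.038,"dz": 0,"rx": 0,"ry": 0,"rz": 0},{"dx": 0.011,"dy": 0.038,"dz": 0,"rx": 0,"ry": 0,"rz": 0},{"dx": 0.015,"dy": 0.038,"dz": 0,"rx": 0,"ry": 0,"rz": 0},{"dx": 0.019,"dy": 0.038,"dz": 0,"rx": 0,"ry": 0,"rz": 0},{"dx": 0.023,"dy": 0.038,"dz": 0,"rx": 0,"ry": 0,"rz": 0},{"dx": 0.027,"dy": 0.038,"dz": 0,"rx": 0,"ry": 0,"rz": 0},{"dx": 0.03,"dy": 0.038,"dz": 0,"rx": 0,"ry": 0,"rz": 0},{"dx": 0.03,"dy": 0.038,"dz": 0,"rx": 0,"ry": 0,"rz": 0}]'

```text
clock: 3.98
tcp_pos: [555.4, 205.5, 84.2]
tool_rot: [-0.704, 0.068, -0.069, 0.704]
wrist_force: [-0.3, -0.1, -0.3]
gripper_width: 0.006
```

```bash
cat >> h.py <<'E'
def report(tag):
    from scipy.spatial.transform import Rotation as R
    np.set_printoptions(precision=2,suppress=True)
    st=robot.get_state(); M=R.from_quat(st["tool_rot"]).as_matrix(); print("tcp",st["tcp_pos"],"F",st["wrist_force"],"toolx",M[:,0],"t",st["clock"])
    s=vision.snapshot("top"); r,q=wedge_fit(s); print("wedge",r,len(q)); print("mean",q.mean(0))
    cv2.imwrite(f"pics/{tag}.png",cv2.resize(s["color"][150:270,220:380],(800,600),interpolation=cv2.INTER_CUBIC))
    P=cloud(s); reg=(P[...,0]>300)&(P[...,0]<660)&(P[...,1]>-200)&(P[...,1]<160)&(P[...,2]>57)&(P[...,2]<70)
    n,l,stt,_=cv2.connectedComponentsWithStats(reg.astype(np.uint8)); k=1+np.argmax(stt[1:,4]); pts=P[l==k]
    print("pan",cv2.minAreaRect(pts[:,:2].astype(np.float32)))
    s2=vision.snapshot("side"); cv2.imwrite(f"pics/{tag}_s.png",cv2.resize(s2["color"][130:250,240:400],(800,600),interpolation=cv2.INTER_CUBIC))
E
python3 -c "
from h import *
report('a')"
```

```text
tcp [555.35 205.45  84.21] F [-0.3  -0.14 -0.28] toolx [ 0.98 -0.19  0.  ] t 3.975
wedge ((596.9774780273438, 150.23977661132812), (10.417838096618652, 24.151391983032227), 1.2480449676513672) 22
mean [596.61 152.55]
pan ((464.4743957519531, -13.767135620117188), (249.03297424316406, 225.110595703125), 79.94352722167969)
```

View pics/a.png

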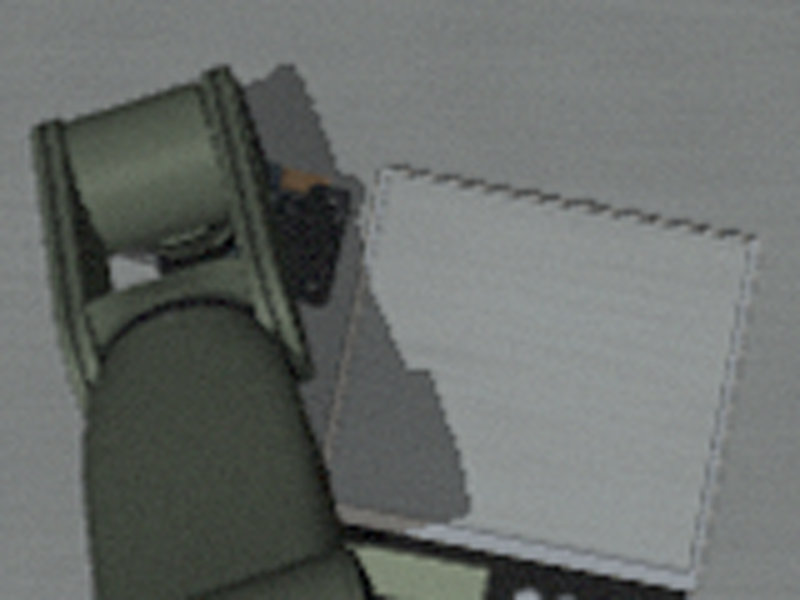

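servo_tool --rows '[{"dx": -0.015,"dy": 0,"dz": 0,"rx": 0,"ry": 0,"rz": 0},{"dx": -0.015,"dy": 0,"dz": 0.05,"rx": 0,"ry": 0,"rz": 0},{"dx": -0.015,"dy": 0,"dz": 0.1,"rx": 0,"ry": 0,"rz": 0},{"dx": 0.01,"dy": 0,"dz": 0.126,"rx": 0,"ry": 0,"rz": 0},{"dx": 0.037,"dy": 0,"dz": 0.126,"rx": 0,"ry": 0,"rz": 0},{"dx": 0.037,"dy": 0,"dz": 0.126,"rx": 0,"ry": 0,"rz": 0}]'

```text
clock: 4.82
tcp_pos: [615.8, 322.1, 83.9]
tool_rot: [-0.704, 0.069, -0.069, 0.704]
wrist_force: [-1.2, 0.1, -0.8]
gripper_width: 0.006
```

```bash
python3 -c "
from h import *
report('b')"
```

```text
tcp [615.83 322.12  83.94] F [-1.16  0.1  -0.81] toolx [ 0.98 -0.19  0.  ] t 4.825
wedge ((539.4190673828125, 223.6698760986328), (112.55342864990234, 190.94140625), 57.116905212402344) 320
mean [588.34 186.02]
pan ((463.44097900390625, -11.739028930664062), (245.76162719726562, 226.25160217285156), 80.11663818359375)
```

View pics/b.png

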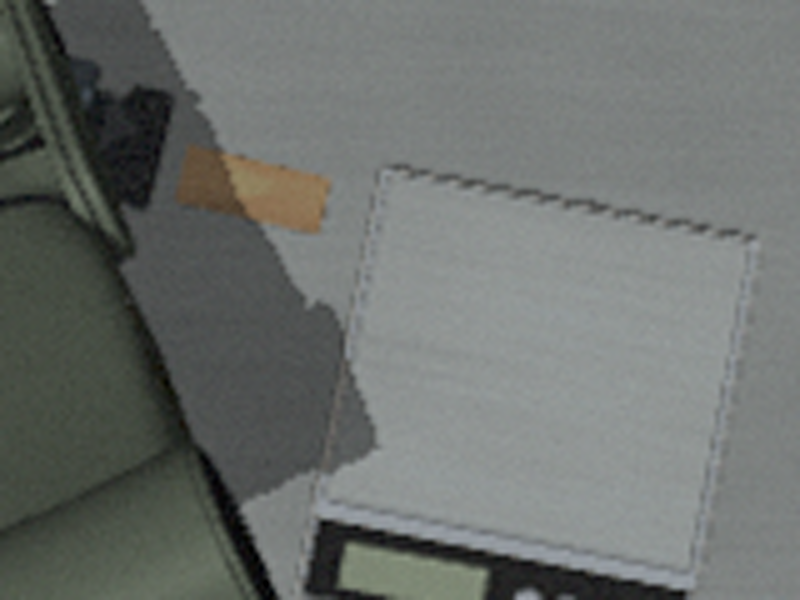

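servo_tool --rows '[{"dx": 0,"dy": 0,"dz": -0.04,"rx": 0,"ry": 0,"rz": 0},{"dx": 0,"dy": 0,"dz": -0.062,"rx": 0,"ry": 0,"rz": 0},{"dx": 0,"dy": 0,"dz": -0.068,"rx": 0,"ry": 0,"rz": 0},{"dx": 0,"dy": 0,"dz": -0.074,"rx": 0,"ry": 0,"rz": 0},{"dx": 0,"dy": 0,"dz": -0.08,"rx": 0,"ry": 0,"rz": 0},{"dx": 0,"dy": 0,"dz": -0.088,"rx": 0,"ry": 0,"rz": 0},{"dx": 0,"dy": 0,"dz": -0.096,"rx": 0,"ry": 0,"rz": 0},{"dx": 0,"dy": 0,"dz": -0.104,"rx": 0,"ry": 0,"rz": 0},{"dx": 0,"dy": 0,"dz": -0.11,"rx": 0,"ry": 0,"rz": 0},{"dx": 0,"dy": 0,"dz": -0.115,"rx": 0,"ry": 0,"rz": 0},{"dx": 0,"dy": 0,"dz": -0.115,"rx": 0,"ry": 0,"rz": 0}]'

```text
clock: 6.3
tcp_pos: [593.3, 208.6, 84.2]
tool_rot: [0.704, -0.069, 0.068, -0.704]
wrist_force: [0.7, 0.3, -0.2]
gripper_width: 0.005
```

```bash
python3 -c "
from h import *
report('c')"
```

```text
tcp [593.31 208.64  84.18] F [ 0.67  0.27 -0.19] toolx [ 0.98 -0.19 -0.  ] t 6.3
wedge ((506.89410400390625, 128.95787048339844), (27.236106872558594, 177.0943603515625), 81.09728240966797) 86
mean [573.8  117.96]
pan ((462.27838134765625, -11.824462890625), (250.1939239501953, 231.00735473632812), 79.87022399902344)
```

View pics/c.png

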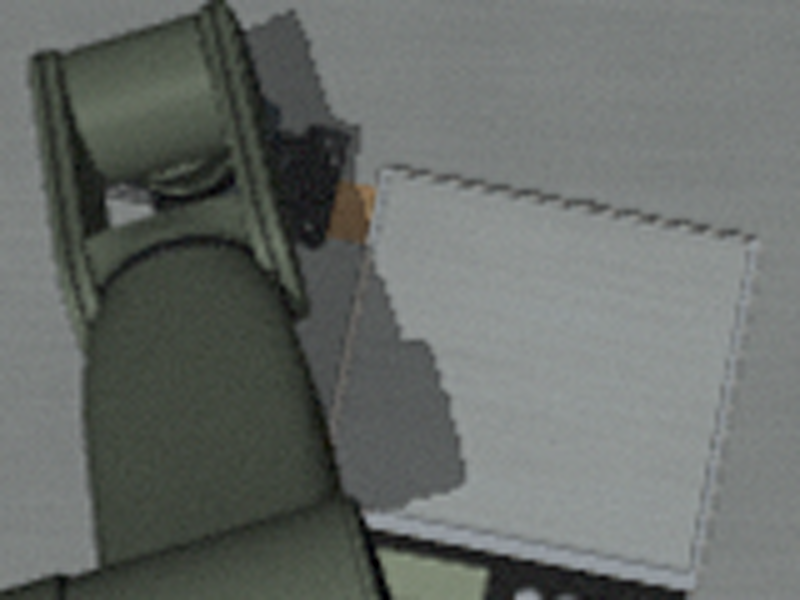

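```bash
python3 - <<'E'
import re
t=open("h.py").read()
t=t.replace("    v,u=np.nonzero(m); q=","    n,l,sc,_=cv2.connectedComponentsWithStats(m); m=(l==1+np.argmax(sc[1:,4])).astype(np.uint8)\n    v,u=np.nonzero(m); q=")
open("h.py","w").write(t)
from h import *
s=vision.snapshot("top"); r,q=wedge_fit(s); print(r,len(q),q.mean(0)); print(cv2.boxPoints(r))
E
```

```text
((575.797119140625, 118.38652038574219), (27.627105712890625, 37.27640151977539), 79.85379791259766) 87 [575.5792  118.15853]
[[555.01697 108.07231]
 [591.71045 101.50568]
 [596.5773  128.70073]
 [559.8838  135.26736]]
```

servo_tool --rows '[{"dx": 0,"dy": 0,"dz": -0.006,"rx": 0,"ry": 0,"rz": 0},{"dx": 0,"dy": 0,"dz": -0.012,"rx": 0,"ry": 0,"rz": 0},{"dx": 0,"dy": 0,"dz": -0.018,"rx": 0,"ry": 0,"rz": 0},{"dx": 0,"dy": 0,"dz": -0.024,"rx": 0,"ry": 0,"rz": 0},{"dx": 0,"dy": 0,"dz": -0.03,"rx": 0,"ry": 0,"rz": 0},{"dx": 0,"dy": 0,"dz": -0.035,"rx": 0,"ry": 0,"rz": 0},{"dx": 0,"dy": 0,"dz": -0.039,"rx": 0,"ry": 0,"rz": 0},{"dx": 0,"dy": 0,"dz": -0.041,"rx": 0,"ry": 0,"rz": 0},{"dx": 0,"dy": 0,"dz": -0.041,"rx": 0,"ry": 0,"rz": 0},{"dx": 0,"dy": 0,"dz": -0.041,"rx": 0,"ry": 0,"rz": 0}]'

```text
clock: 7.7
tcp_pos: [585.6, 169.0, 84.3]
tool_rot: [-0.704, 0.068, -0.068, 0.704]
wrist_force: [-0.4, -0.1, 0.5]
gripper_width: 0.007
```

servo_tool --rows '[{"dx": 0,"dy": 0,"dz": -0.001,"rx": 0,"ry": 0,"rz": 0},{"dx": 0,"dy": 0,"dz": -0.002,"rx": 0,"ry": 0,"rz": 0},{"dx": 0,"dy": 0,"dz": -0.002,"rx": 0,"ry": 0,"rz": 0}]'

```text
clock: 8.07
tcp_pos: [585.2, 166.9, 84.3]
tool_rot: [-0.704, 0.068, -0.068, 0.704]
wrist_force: [0.4, 0.3, -0.2]
gripper_width: 0.002
```

servo_tool --rows '[{"dx": 0,"dy": 0,"dz": -0.001,"rx": 0,"ry": 0,"rz": 0},{"dx": 0,"dy": 0,"dz": -0.002,"rx": 0,"ry": 0,"rz": 0},{"dx": 0,"dy": 0,"dz": -0.002,"rx": 0,"ry": 0,"rz": 0}]'

```text
clock: 8.45
tcp_pos: [584.8, 164.9, 84.2]
tool_rot: [0.704, -0.068, 0.068, -0.704]
wrist_force: [0.1, -0.3, -0.1]
gripper_width: 0.005
```

servo_tool --rows '[{"dx": 0,"dy": 0,"dz": -0.001,"rx": 0,"ry": 0,"rz": 0},{"dx": 0,"dy": 0,"dz": -0.0015,"rx": 0,"ry": 0,"rz": 0},{"dx": 0,"dy": 0,"dz": -0.0015,"rx": 0,"ry": 0,"rz": 0}]'

```text
clock: 8.82
tcp_pos: [584.5, 163.5, 84.2]
tool_rot: [-0.704, 0.068, -0.068, 0.704]
wrist_force: [-0.2, 0.1, -0.4]
gripper_width: 0.007
```

servo_tool --rows '[{"dx": 0,"dy": 0,"dz": -0.001,"rx": 0,"ry": 0,"rz": 0},{"dx": 0,"dy": 0,"dz": -0.0015,"rx": 0,"ry": 0,"rz": 0},{"dx": 0,"dy": 0,"dz": -0.0015,"rx": 0,"ry": 0,"rz": 0}]'

```text
clock: 9.2
tcp_pos: [584.2, 162.0, 84.3]
tool_rot: [-0.704, 0.068, -0.068, 0.704]
wrist_force: [0.3, 1.1, 0.6]
gripper_width: 0.009
```

servo_tool --rows '[{"dx": 0,"dy": 0,"dz": -0.0005,"rx": 0,"ry": 0,"rz": 0},{"dx": 0,"dy": 0,"dz": -0.001,"rx": 0,"ry": 0,"rz": 0},{"dx": 0,"dy": 0,"dz": -0.001,"rx": 0,"ry": 0,"rz": 0}]'

```text
clock: 9.57
tcp_pos: [584.0, 161.0, 84.3]
tool_rot: [-0.704, 0.068, -0.068, 0.704]
wrist_force: [0.1, -0.3, 0.5]
gripper_width: 0.005
```

```bash
python3 -c "
from h import *
f=[]
for i in range(6):
    vision.snapshot('side'); f.append(robot.get_state()['wrist_force'])
print(np.array(f).round(1),np.mean(f,0))"
```

```text
[[-0.1  0.2 -0.3]
 [ 0.6 -0.  -0.6]
 [ 0.2 -0.5 -0.5]
 [-0.   0.6 -0.8]
 [-0.5  0.3  0.6]
 [ 0.5 -0.2  0.2]] [ 0.09042939  0.05196755 -0.23861961]
```

Not in contact yet, so I'll continue.

servo_tool --rows '[{"dx": 0,"dy": 0,"dz": -0.001,"rx": 0,"ry": 0,"rz": 0},{"dx": 0,"dy": 0,"dz": -0.0015,"rx": 0,"ry": 0,"rz": 0},{"dx": 0,"dy": 0,"dz": -0.0015,"rx": 0,"ry": 0,"rz": 0}]'

```text
clock: 10.25
tcp_pos: [583.7, 159.5, 84.3]
tool_rot: [-0.704, 0.068, -0.068, 0.704]
wrist_force: [0.1, -0.4, -0.4]
gripper_width: 0.005
```

servo_tool --rows '[{"dx": 0,"dy": 0,"dz": -0.001,"rx": 0,"ry": 0,"rz": 0},{"dx": 0,"dy": 0,"dz": -0.0015,"rx": 0,"ry": 0,"rz": 0},{"dx": 0,"dy": 0,"dz": -0.0015,"rx": 0,"ry": 0,"rz": 0}]'

```text
clock: 10.62
tcp_pos: [583.5, 158.2, 84.3]
tool_rot: [-0.704, 0.068, -0.069, 0.704]
wrist_force: [0.7, 1.4, -0.7]
gripper_width: 0.001
```

servo_tool --rows '[{"dx": 0,"dy": 0,"dz": -0.0004,"rx": 0,"ry": 0,"rz": 0},{"dx": 0,"dy": 0,"dz": -0.0008,"rx": 0,"ry": 0,"rz": 0},{"dx": 0,"dy": 0,"dz": -0.0008,"rx": 0,"ry": 0,"rz": 0}]'

```text
clock: 11.0
tcp_pos: [583.4, 157.6, 84.3]
tool_rot: [-0.704, 0.068, -0.069, 0.704]
wrist_force: [0.4, 2.6, -0.6]
gripper_width: 0.009
```

```bash
cat > f.py <<'E'
from h import *
f=[]
for i in range(6):
    vision.snapshot('side'); f.append(robot.get_state()['wrist_force'])
print(np.mean(f,0).round(2),np.std(f,0).round(2),robot.get_state()['tcp_pos'].round(2))
E
python3 f.py
```

```text
[ 0.65  3.27 -1.12] [0.39 0.28 0.32] [583.39 157.48  84.28]
```

servo_tool --rows '[{"dx": 0,"dy": 0,"dz": -0.0004,"rx": 0,"ry": 0,"rz": 0},{"dx": 0,"dy": 0,"dz": -0.0004,"rx": 0,"ry": 0,"rz": 0}]'

```text
clock: 11.55
tcp_pos: [583.3, 157.1, 84.3]
tool_rot: [-0.704, 0.068, -0.069, 0.704]
wrist_force: [0.4, 4.0, -0.8]
gripper_width: 0.008
```

```bash
python3 f.py; python3 -c "
from h import *
report('d')"
```

```text
[ 0.7   3.99 -0.6 ] [0.51 0.24 0.31] [583.3  157.06  84.3 ]
tcp [583.3  157.06  84.3 ] F [ 0.23  3.97 -0.56] toolx [ 0.98 -0.19  0.  ] t 11.85Traceback (most recent call last):
  File "<string>", line 3, in <module>
    report('d')
    ~~~~~~^^^^^
  File "h.py", line 21, in report
    s=vision.snapshot("top"); r,q=wedge_fit(s); print("wedge",r,len(q)); print("mean",q.mean(0))
                                  ~~~~~~~~~^^^
  File "h.py", line 14, in wedge_fit
    n,l,sc,_=cv2.connectedComponentsWithStats(m); m=(l==1+np.argmax(sc[1:,4])).astype(np.uint8)
                                                          ~~~~~~~~~^^^^^^^^^^
    return _wrapfunc(a, 'argmax', axis=axis, out=out, **kwds)
    return bound(*args, **kwds)
ValueError: attempt to get argmax of an empty sequence
```

servo_tool --rows '[{"dx": 0,"dy": 0,"dz": 0.006,"rx": 0,"ry": 0,"rz": 0},{"dx": 0,"dy": 0,"dz": 0.02,"rx": 0,"ry": 0,"rz": 0},{"dx": 0,"dy": -0.03,"dz": 0.06,"rx": 0,"ry": 0,"rz": 0},{"dx": 0,"dy": -0.08,"dz": 0.1,"rx": 0,"ry": 0,"rz": 0},{"dx": 0,"dy": -0.09,"dz": 0.15,"rx": 0,"ry": 0,"rz": 0},{"dx": 0,"dy": -0.09,"dz": 0.15,"rx": 0,"ry": 0,"rz": 0}]'

```text
clock: 12.65
tcp_pos: [612.7, 308.1, 175.7]
tool_rot: [-0.703, 0.066, -0.068, 0.705]
wrist_force: [0.5, -0.2, 0.0]
gripper_width: 0.006
```

```bash
python3 -c "
from h import *
report('d')
for c in('top','side'):
    s=vision.snapshot(c)
    for d in vision.place_of(c,'pan_corner')[:1]: print(c,d['p'],world(s,d['xy'],zplane=62))
"
```

```text
tcp [612.74 308.15 175.68] F [ 0.47 -0.25  0.04] toolx [ 0.98 -0.19  0.  ] t 12.65
wedge ((577.836181640625, 123.98728942871094), (39.361515045166016, 37.969810485839844), 79.88505554199219) 128
mean [577.75 123.99]
pan ((464.04254150390625, -12.217681884765625), (246.6898193359375, 225.2523651123047), 80.0768814086914)
top 0.8 [572.41  65.24  62.  ]
side 0.83 [564.04  71.05  62.  ]
```

View pics/d.png

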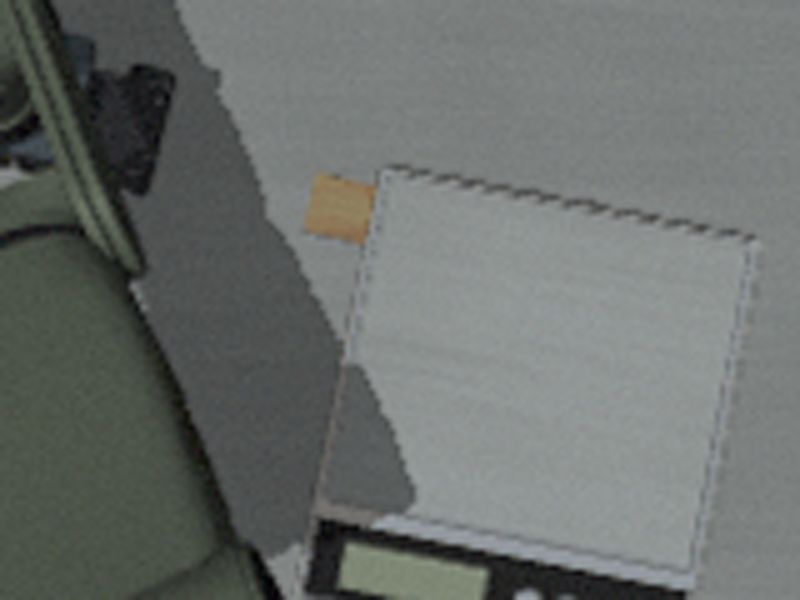

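The wedge now sits under the far-left corner, with its thick end at about (310,205) in the crop and its tip hidden under the housing. The scale outline hasn't changed. Next is the pan corner.

servo_tool --rows '[{"dx": 0,"dy": 0,"dz": -0.04,"rx": 0,"ry": 0,"rz": 0},{"dx": 0,"dy": 0,"dz": -0.09,"rx": 0,"ry": 0,"rz": 0},{"dx": 0,"dy": 0,"dz": -0.14,"rx": 0,"ry": 0,"rz": 0},{"dx": 0,"dy": 0,"dz": -0.19,"rx": 0,"ry": 0,"rz": 0},{"dx": -0.003,"dy": 0,"dz": -0.23,"rx": 0,"ry": 0,"rz": 0},{"dx": -0.003,"dy": 0,"dz": -0.245,"rx": 0,"ry": 0,"rz": 0},{"dx": -0.003,"dy": 0.015,"dz": -0.245,"rx": 0,"ry": 0,"rz": 0},{"dx": -0.003,"dy": 0.026,"dz": -0.245,"rx": 0,"ry": 0,"rz": 0},{"dx": -0.003,"dy": 0.03,"dz": -0.245,"rx": 0,"ry": 0,"rz": 0},{"dx": -0.003,"dy": 0.03,"dz": -0.245,"rx": 0,"ry": 0,"rz": 0}]'

```text
clock: 14.2
tcp_pos: [561.9, 65.1, 143.5]
tool_rot: [0.704, -0.068, 0.068, -0.704]
wrist_force: [0.8, 0.3, -0.3]
gripper_width: 0.005
```

```bash
python3 f.py
```

```text
[ 0.08  0.07 -0.56] [0.52 0.36 0.45] [562.16  64.44 144.57]
```

servo_tool --rows '[{"dx": 0,"dy": 0.001,"dz": 0.003,"rx": 0,"ry": 0,"rz": 0},{"dx": 0,"dy": 0.002,"dz": 0.003,"rx": 0,"ry": 0,"rz": 0},{"dx": 0,"dy": 0.002,"dz": 0.003,"rx": 0,"ry": 0,"rz": 0}]'

```text
clock: 14.88
tcp_pos: [562.5, 67.3, 142.1]
tool_rot: [-0.704, 0.068, -0.068, 0.704]
wrist_force: [0.2, 0.6, -0.7]
gripper_width: 0.006
```

servo_tool --rows '[{"dx": 0,"dy": 0.0005,"dz": 0,"rx": 0,"ry": 0,"rz": 0},{"dx": 0,"dy": 0.001,"dz": 0,"rx": 0,"ry": 0,"rz": 0},{"dx": 0,"dy": 0.001,"dz": 0,"rx": 0,"ry": 0,"rz": 0}]'

```text
clock: 15.25
tcp_pos: [562.5, 67.2, 141.2]
tool_rot: [-0.704, 0.068, -0.068, 0.704]
wrist_force: [0.5, -0.1, -0.4]
gripper_width: 0.007
```

servo_tool --rows '[{"dx": 0,"dy": 0.0005,"dz": 0,"rx": 0,"ry": 0,"rz": 0},{"dx": 0,"dy": 0.001,"dz": 0,"rx": 0,"ry": 0,"rz": 0},{"dx": 0,"dy": 0.001,"dz": 0,"rx": 0,"ry": 0,"rz": 0}]'

```text
clock: 15.62
tcp_pos: [562.6, 67.2, 140.5]
tool_rot: [-0.704, 0.068, -0.068, 0.704]
wrist_force: [-0.3, 0.2, 2.7]
gripper_width: 0.005
```

servo_tool --rows '[{"dx": 0,"dy": 0.0004,"dz": 0,"rx": 0,"ry": 0,"rz": 0},{"dx": 0,"dy": 0.0008,"dz": 0,"rx": 0,"ry": 0,"rz": 0},{"dx": 0,"dy": 0.0008,"dz": 0,"rx": 0,"ry": 0,"rz": 0}]'

```text
clock: 16.0
tcp_pos: [562.6, 67.3, 140.4]
tool_rot: [-0.704, 0.068, -0.069, 0.704]
wrist_force: [-1.7, -0.1, 8.0]
gripper_width: 0.006
```

```bash
python3 f.py
```

```text
[-1.67 -0.26  7.4 ] [0.36 0.43 0.66] [562.6   67.25 140.41]
```

servo_tool --rows '[{"dx": 0,"dy": 0.0004,"dz": 0,"rx": 0,"ry": 0,"rz": 0},{"dx": 0,"dy": 0.0004,"dz": 0,"rx": 0,"ry": 0,"rz": 0},{"dx": 0,"dy": 0.0004,"dz": 0,"rx": 0,"ry": 0,"rz": 0}]'

```text
clock: 16.68
tcp_pos: [562.6, 67.3, 140.4]
tool_rot: [-0.704, 0.068, -0.069, 0.704]
wrist_force: [-1.7, -0.1, 10.8]
gripper_width: 0.004
```

```bash
python3 f.py
```

```text
[-2.76 -0.33  9.67] [0.41 0.3  0.2 ] [562.6   67.25 140.36]
```

servo_tool --rows '[{"dx": 0,"dy": 0.0001,"dz": 0,"rx": 0,"ry": 0,"rz": 0},{"dx": 0,"dy": 0.0001,"dz": 0,"rx": 0,"ry": 0,"rz": 0},{"dx": 0,"dy": 0.0001,"dz": 0,"rx": 0,"ry": 0,"rz": 0},{"dx": 0,"dy": 0.0001,"dz": 0,"rx": 0,"ry": 0,"rz": 0},{"dx": 0,"dy": 0.0001,"dz": 0,"rx": 0,"ry": 0,"rz": 0},{"dx": 0,"dy": 0.0001,"dz": 0,"rx": 0,"ry": 0,"rz": 0}]'

```text
clock: 17.73
tcp_pos: [562.6, 67.3, 140.3]
tool_rot: [-0.704, 0.068, -0.069, 0.704]
wrist_force: [-2.4, -0.7, 10.1]
gripper_width: 0.004
```

servo_tool --rows '[{"dx": 0,"dy": -0.002,"dz": 0,"rx": 0,"ry": 0,"rz": 0},{"dx": 0,"dy": -0.01,"dz": 0,"rx": 0,"ry": 0,"rz": 0},{"dx": 0,"dy": -0.05,"dz": 0,"rx": 0,"ry": 0,"rz": 0},{"dx": 0,"dy": -0.1,"dz": 0.03,"rx": 0,"ry": 0,"rz": 0},{"dx": 0,"dy": -0.11,"dz": 0.09,"rx": 0,"ry": 0,"rz": 0},{"dx": 0,"dy": -0.11,"dz": 0.15,"rx": 0,"ry": 0,"rz": 0},{"dx": 0,"dy": -0.11,"dz": 0.21,"rx": 0,"ry": 0,"rz": 0},{"dx": 0,"dy": -0.11,"dz": 0.26,"rx": 0,"ry": 0,"rz": 0},{"dx": 0,"dy": -0.11,"dz": 0.28,"rx": 0,"ry": 0,"rz": 0},{"dx": 0,"dy": -0.11,"dz": 0.28,"rx": 0,"ry": 0,"rz": 0}]'

```text
clock: 18.98
tcp_pos: [616.3, 342.5, 248.4]
tool_rot: [0.704, -0.068, 0.068, -0.704]
wrist_force: [0.5, -1.7, 0.2]
gripper_width: 0.006
```

```bash
python3 -c "
from h import *
report('e')"
```

```text
tcp [616.33 342.53 248.43] F [ 0.48 -1.67  0.24] toolx [ 0.98 -0.19 -0.  ] t 18.975
wedge ((577.836181640625, 123.98728942871094), (39.361515045166016, 37.969810485839844), 79.88505554199219) 128
mean [577.75 123.99]
pan ((464.6249084472656, -12.931961059570312), (251.43923950195312, 227.83990478515625), 80.05010223388672)
```

View pics/e.png

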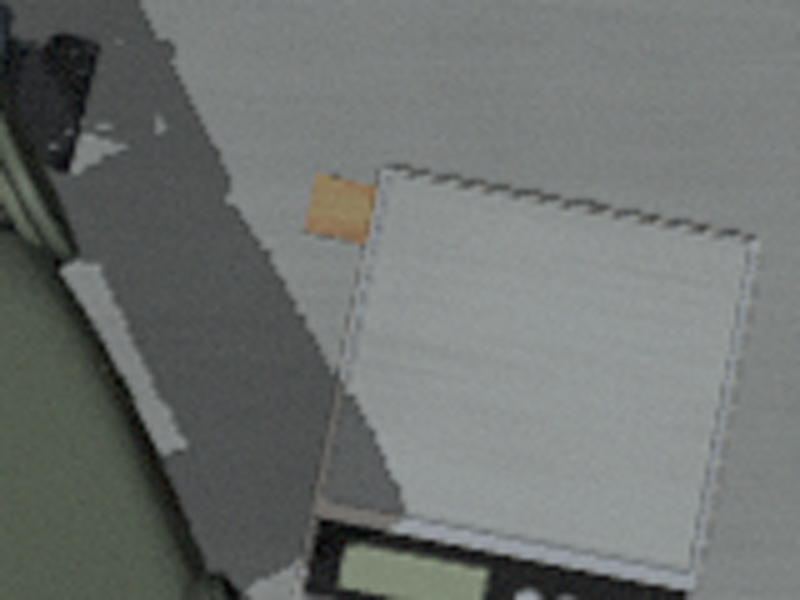

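The wedge still has its thick end at (310,205) in the crop, the scale hasn't shifted, and the arm is clear. Handing in.

```bash
python3 -c "
from h import *
print(job_done())"
```

```text
the job is handed in; nothing more can be done
None
```

The wedge is snug under the hanging foot, the press test at the pan corner showed no dip, and the job is handed in with the arm clear, at about 19 s of the 72 s.

- **Wedge:** It started about 20 mm off the foot's line, so I first nudged it about 16 mm sideways. I then pushed it in thin end first with closed fingertips. It stopped at about 4 N of push, inside the 2–6 N snug range. It sits about 3.5 mm off the foot's centre line, well within its 40 mm width.
- **Press test:** I pressed about 9.7–10 N for roughly a second at the pan corner. The fingertips went down only 0.1 mm between 7.4 N and 10 N. A side force of about 2.5 N also showed on the wrist during the press, but the scale did not shift.
- **Last checks:** The wedge's fitted position in the top picture was identical before and after the press. The scale's pan outline stayed within the measuring noise of about 1–2 mm.
- **Less certain:** The network's estimates of the pan corner varied by about 14 mm, so I used the position worked out from the pan's outline. The foot itself was never visible, so the fit is judged by force and the press test, not by sight. The bottle, jar, beaker and brush were not measured again at the end, but no move went near them at their height.

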